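Find and mark the tight spot of a drawer runner

TASK

This wooden drawer runner is swollen somewhere along its length. Slide the carriage forward along it, gently, until you feel it clearly begin to bind (do not force it in), then draw the carriage back about 30 mm clear of the tight spot. Set the red marker's pointer level with the place the carriage's leading edge had reached when it began to bind, and let go of everything, leaving the other things on the bench alone.

Things in the scene. Friction and masses are not known exactly. Their poses are not given: they have to be found in the camera images.
- board: Plywood test board fixed on the bench, 210 (x) x 420 (y) x 18 thick. Origin: on its underside at mid-length; the plywood reaches 85 to -x and 125 to +x of it. Both tracks run along its y; +y is 'forward', roughly the robot's left. The runner lies at x = -45, the marker's aluminium rail at x = +45. Green end blocks, up to 44 above the bench, end each track. Its position and yaw differ each time
- runner: Pale wooden drawer runner fixed on the board, 22 wide, 352 long, 24 high. Origin: centre of its underside (board x = -45, y = 0, z = 18), axes as the board's. Somewhere between y = -20 and +100 it is swollen, unseen; tight_spot is where the carriage's leading edge begins to bind. Resistance then climbs about 2 N per mm and springs back; 4 to 6 N over the drag is a clear bind, over 20 N does damage
- carriage: Dark wooden carriage riding on the runner, 54 wide, 60 long (y), with a square green grip post 24 x 24 in its middle. Origin: at board z = 18, mid-length; axes as the board's. Slides only along board y, 125 either side of the middle, drag about 1 N, stays where left. Starts near the -y end, before the tight spot. Top plate 54, top of post 104 above the bench
- carriage_nose (a point): Middle of the carriage's leading (+y) top edge, which bears a white line: 30 forward of the carriage's middle, 54 above the bench.
- carriage_grip (a point): Point on the axis of the green grip post, 84 above the bench, 20 below its top.
- marker: Red plastic marker riding on the aluminium rail, body 30 x 30, with a square red grip post 20 x 20 and a thin pointer 4 wide towards the runner. Origin: at board z = 18, mid-length; axes as the board's. Slides only along the board's y (from -130 to +152), drag about 1.5 N, and stays where it is left. It starts near the +y end, past the tight spot.
- marker_tip (a point): Tip of the marker's pointer, 50 towards the runner from the post's axis and level with it along the track (y), 42 above the bench. Its place along y is what the marker shows.
- marker_grip (a point): Point on the axis of the red grip post, 84 above the bench; the post runs from 50 to 104 above the bench.
- rule: Bystander, leave alone: plain steel rule, 22 x 150 x 4, lying on the board beyond the marker (mm). Origin: centre of its underside.
- sander: Bystander, leave alone: cork sanding block, 40 x 70 x 28, on the board beyond the marker (mm). Origin: centre of its underside.
- glue: Bystander, leave alone: white glue bottle, 60 across, 170 tall (mm). Origin: centre of its underside.
- screws: Bystander, leave alone: glass screw jar, 72 across, 80 tall (mm). Origin: centre of its underside.
- hammer: Bystander, leave alone: hammer lying on the bench (mm). Origin: centre of its underside.
- driver: Bystander, leave alone: green-handled screwdriver lying on the bench (mm). Origin: centre of its underside.
- offcut: Bystander, leave alone: pale wooden offcut, 30 x 160 x 20 (mm). Origin: centre of its underside.

How it is judged:
By the outcome, as a careful person would: the job done as asked, in the order asked, and still so for the second after the job is handed in, with the robot touching nothing.
It also fails if it takes over 54 s, if anything falls off the work surface, if the arm or the gripper's body presses on something with over 40 N, if the wrist force passes 120 N, or if a joint passes its speed limit or range.

ROBOT

A 7-joint arm with a two-finger parallel gripper is mounted at the origin on the work surface. World frame = base frame: x ahead of the robot, y to its left, z up, the work surface at z = 0. Lengths are in m, angles in rad, forces in N, time in s.
With the tool pointing down it reaches from about 0.4 to 0.85 m from the base axis. Payload 4.5 kg.
Tool frame: the origin (TCP) lies at the very end of the fingers, on their centre line; the grasp point (between the pads) lies env.pinch_z behind it (env.pinch_z is the distance from the TCP to the grasp point, in m); z points along the fingers, y is the direction in which the jaws open and shut (so a half turn about z gives the same grasp; the last joint's range is limited). The gripper opens to 88 mm and grips with 3 to 60 N. Pads are 18 mm wide; open, the fingers measure 123 mm over their backs; the gripper's body (75 mm by 187 mm) begins 45 mm behind the grasp point.
Start: joints at [1.265, 0.689, -0.195, 1.565, 0.157, 0.902, -0.215], TCP at [0.208, -0.589, 0.239] pointing down, gripper open.
Joint ranges: [-3.01, 3.01], [-0.46, 2.08], [-1.47, 1.51], [0.13, 2.56], [-1, 4.14], [0.04, 2.09], [-2.66, 2.66]. Speed limits (rad/s): [2.57, 2.57, 3.14, 3.14, 3.14, 3.14, 3.14].

INTERFACE

Orientations are given as a 3x3 rotation matrix whose columns are the frame's x, y, z axes.
In Python, from rig import telemetry, imaging, job, env gives the robot as it stands.
- The arm moves only by the shell command python3 -m inch 'ROWS'. ROWS is JSON, a list of rows, each an object with "angular": the turn, a rotation vector about the tool's x, y, z in rad, a list of three; "travel": the shift along the tool's x, y, z in m, a list of three; "grip": the opening, from 0 (shut) to 1 (fully open). A call has 1 to 5 rows; each row is the pose to reach, as a shift and turn from the pose measured when the call began, along the tool's axes at that moment; what a row does not reach only later rows make up. A row lasts 1/10 s, in which the tool goes at most 50 mm and 8.59 degrees, less where a joint would pass 70% of its speed; a pose out of reach is approached as far as the arm can. A call with a gripper value outside its range is refused whole. The fingers move at their own pace and stop on an object; the grip force is fixed at half the most. Time passes only in rows, so rows that repeat a pose let the fingers close. It gives the time, the measured TCP pose, the force and the opening at its end, in the units of the state.
- telemetry.get_state(): the state, without advancing time (a new reading comes with each control period).
- imaging.snapshot(name): name is "scene" or "top" or "wrist"; returns (picture, depth): 480x640x3 uint8, blue, green, red; 480x640 float32, m along the optical axis (not along the pixel's ray), 0 where there is no reading.
- imaging.camera_model(name): a dict with "camera_matrix" (3x3 intrinsics, pixels), "R" (3x3) and "t" (3): a world point X has camera coordinates R X + t. Camera axes: x right, y down, z forward; pixel columns grow to the right and rows downward; lengths in m; the calibration is good to about 2 mm. A picture is of the moment at which its call begins: read the wrist's pose just before it. camera_model takes no time and is no camera call; for the wrist camera it gives the pose at the moment of the call.
- job.close_job(): hands the job in, once; it reports no verdict.
The state is a dict: "clock": time; "joint_positions": joint angles; "joint_vel": joint speeds; "joint_efforts": joint torques, N m; "tool_pos": TCP position; "orientation": TCP orientation; "contact_force": force on the tool from outside, world axes, zero at the start; "moment": the same for the moment, N m; "opening": finger opening in m.
Only numpy, scipy, OpenCV 4.12 (cv2) and the standard library are available. Lean on these libraries where they do the work, as an engineer would, in place of code of your own. Each camera call takes 0.05 s, during which the arm holds its last target. There are 200 camera calls.

## Working session

There is one attempt and no reset: what is moved stays moved. The work goes in short steps, Python scripts to look and compute and a shell command to move; the robot and the scene stay as the last step left them, time stands still between calls to the robot, and variables do not carry over. Pictures are saved under pics/ and viewed, about 8 in all and at most 12, crops included, and the job is handed in when it is done.

```bash
mkdir -p pics; ls
python3 - <<'E'
from rig import telemetry, imaging, env
import cv2, numpy as np
s=telemetry.get_state()
print({k:np.round(v,4).tolist() for k,v in s.items()}, env.pinch_z)
ims=[]
for n in ("scene","top"):
    p,d=imaging.snapshot(n); np.savez(f"{n}0.npz",p=p,d=d); cv2.imwrite(f"pics/{n}0.png",p)
    m=imaging.camera_model(n); print(n,{k:np.round(v,3).tolist() for k,v in m.items()})
E
```

```text
pics
{'clock': 0.0, 'joint_positions': [1.2648, 0.69, -0.1945, 1.5663, 0.1573, 0.9025, -0.2151], 'joint_vel': [-0.0011, 0.0003, -0.0006, -0.0004, 0.0008, -0.0009, -0.0002], 'joint_efforts': [-0.0015, -52.7559, -1.2671, -15.3435, -0.0526, 0.0066, 0.0002], 'tool_pos': [0.208, -0.5887, 0.2379], 'orientation': [[0.9428, 0.3333, -0.0008], [0.3333, -0.9428, 0.0017], [-0.0001, -0.0019, -1.0]], 'contact_force': [0.0563, 0.4033, 0.3202], 'moment': [-0.0092, 0.0145, -0.0201], 'opening': 0.0881} 0.0187
scene {'camera_matrix': [[507.215, 0.0, 312.47], [0.0, 507.215, 237.164], [0.0, 0.0, 1.0]], 'R': [[-0.484, 0.875, -0.019], [0.607, 0.32, -0.727], [-0.63, -0.364, -0.686]], 't': [0.302, -0.31, 1.535]}
top {'camera_matrix': [[594.022, 0.0, 323.424], [0.0, 594.022, 230.651], [0.0, 0.0, 1.0]], 'R': [[-0.008, -1.0, -0.005], [-0.984, 0.009, -0.176], [0.176, 0.003, -0.984]], 't': [-0.023, 0.624, 1.46]}
```

View pics/top0.png

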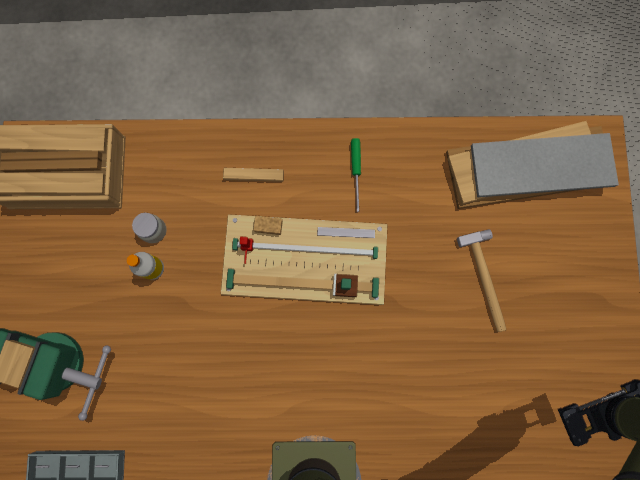

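View pics/scene0.png

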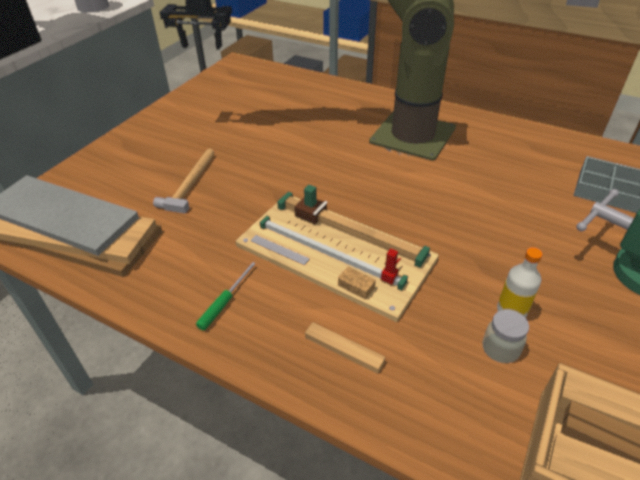

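Top view: board spans px (222–387, 215–303). The carriage's green post is near (346,284), the red marker near (246,244), and the tools lie clear of the tracks.

```bash
cat > h.py <<'E'
import cv2, numpy as np
from rig import telemetry, imaging, env
def cast(m,uv,z):
    uv=np.atleast_2d(np.asarray(uv,float)); K,R,t=(np.array(m[k]) for k in("camera_matrix","R","t"))
    d=(R.T@np.linalg.inv(K)@np.c_[uv,np.ones(len(uv))].T).T; c=-R.T@t
    return c+d*((z-c[2])/d[:,2])[:,None]
def blobs(mask,amin=8):
    n,l,s,c=cv2.connectedComponentsWithStats(mask.astype(np.uint8))
    return [(s[i],c[i],l==i) for i in range(1,n) if s[i,4]>=amin]
def masks(p):
    h=cv2.cvtColor(p,cv2.COLOR_BGR2HSV); H,S,V=h[...,0],h[...,1],h[...,2]
    return dict(green=(H>65)&(H<95)&(S>100)&(V>35), red=((H<6)|(H>174))&(S>170)&(V>70), white=(S<50)&(V>190))
E
python3 - <<'E'
from h import *
f=np.load("top0.npz"); p,d=f["p"],f["d"]; m=imaging.camera_model("top")
mk=masks(p); roi=np.zeros(p.shape[:2],bool); roi[205:312,215:395]=1
for k,z in(("green",.044),("green",.104),("red",.104)):
    for s,c,_ in blobs(mk[k]&roi): print(k,z,s,c.round(1),cast(m,c,z).round(4), d[int(c[1]),int(c[0])].round(3))
h=cv2.cvtColor(p,cv2.COLOR_BGR2HSV); print(h[265,240],h[225,300],h[320,300])
b=(h[...,2]>170)&roi
bl=max(blobs(b),key=lambda x:x[0][4])[2]
cs=cv2.findContours(bl.astype(np.uint8),0,2)[0][0]; r=cv2.minAreaRect(cs); print(r)
w=cast(m,cv2.boxPoints(r),.018); print(w.round(4), np.linalg.norm(np.diff(w,axis=0),axis=1))
E
```

```text
green 0.044 [233 239   5  11  44] [234.6 244. ] [[0.5935 0.1989 0.044 ]] 1.523
green 0.044 [373 248   4  11  36] [374.8 253. ] [[ 0.567  -0.1595  0.044 ]] 1.524
green 0.044 [227 270   7  18 102] [229.8 278.6] [[0.505  0.2095 0.044 ]] 1.504
green 0.044 [341 279  10  10  94] [345.6 283.6] [[ 0.4895 -0.0839  0.044 ]] 1.446
green 0.044 [372 279   6  18  95] [374.8 287.8] [[ 0.4783 -0.1575  0.044 ]] 1.502
green 0.104 [233 239   5  11  44] [234.6 244. ] [[0.584  0.1896 0.104 ]] 1.523
green 0.104 [373 248   4  11  36] [374.8 253. ] [[ 0.5586 -0.1545  0.104 ]] 1.524
green 0.104 [227 270   7  18 102] [229.8 278.6] [[0.4991 0.1998 0.104 ]] 1.504
green 0.104 [341 279  10  10  94] [345.6 283.6] [[ 0.4842 -0.0819  0.104 ]] 1.446
green 0.104 [372 279   6  18  95] [374.8 287.8] [[ 0.4735 -0.1525  0.104 ]] 1.502
red 0.104 [240 237  13  27 160] [245.8 244.8] [[0.5819 0.162  0.104 ]] 1.465
[ 20  97 190] [ 20  99 190] [ 15 169 151]
((304.40081787109375, 258.5875549316406), (162.55783081054688, 79.71945190429688), 3.5763344764709473)
[[ 0.4698  0.2361  0.018 ]
 [ 0.6784  0.2276  0.018 ]
 [ 0.6473 -0.1982  0.018 ]
 [ 0.4403 -0.1798  0.018 ]] [0.20879148 0.42693397 0.20781964]
```

```bash
python3 -m inch '[{"travel":[0.214,-0.193,0],"angular":[0,0,0.412],"grip":1},{"travel":[0.214,-0.193,0],"angular":[0,0,0.412],"grip":1},{"travel":[0.214,-0.193,0],"angular":[0,0,0.412],"grip":1},{"travel":[0.214,-0.193,0],"angular":[0,0,0.412],"grip":1},{"travel":[0.214,-0.193,0],"angular":[0,0,0.412],"grip":1}]'
```

```text
clock: 0.6
tool_pos: [0.3277, -0.3674, 0.2382]
orientation: [[0.997, -0.072, -0.001], [-0.072, -0.997, 0.002], [-0.001, -0.002, -1.0]]
contact_force: [1.0, 0.7, 0.5]
opening: 0.0881
```

```bash
R='x'; python3 -m inch '[{"travel":[0.15,-0.34,-0.03],"angular":[0,0,0],"grip":1},{"travel":[0.15,-0.34,-0.03],"angular":[0,0,0],"grip":1},{"travel":[0.15,-0.34,-0.03],"angular":[0,0,0],"grip":1},{"travel":[0.15,-0.34,-0.03],"angular":[0,0,0],"grip":1},{"travel":[0.15,-0.34,-0.03],"angular":[0,0,0],"grip":1}]'
python3 -m inch '[{"travel":[0.02,-0.09,-0.02],"angular":[0,0,0],"grip":1},{"travel":[0.02,-0.09,-0.02],"angular":[0,0,0],"grip":1},{"travel":[0.02,-0.09,-0.02],"angular":[0,0,0],"grip":1},{"travel":[0.02,-0.09,-0.02],"angular":[0,0,0],"grip":1}]'
python3 - <<'E'
from h import *
s=telemetry.get_state(); m=imaging.camera_model("wrist"); p,d=imaging.snapshot("wrist")
np.savez("w1.npz",p=p,d=d,**m); cv2.imwrite("pics/w1.png",p)
print(s["clock"],s["tool_pos"],s["contact_force"]); print({k:np.round(v,3).tolist() for k,v in m.items()})
E
```

```text
clock: 1.1
tool_pos: [0.4442, -0.1472, 0.2586]
orientation: [[0.997, -0.072, -0.001], [-0.072, -0.997, 0.002], [-0.001, -0.002, -1.0]]
contact_force: [0.1, -0.3, 0.2]
opening: 0.088
clock: 1.5
tool_pos: [0.4707, -0.0579, 0.2786]
orientation: [[0.998, -0.069, -0.002], [-0.069, -0.998, 0.002], [-0.002, -0.002, -1.0]]
contact_force: [0.3, -0.9, 0.0]
opening: 0.0881
1.5 [ 0.47070242 -0.05788609  0.27861752] [ 0.33735999 -0.86295192  0.00708076]
{'camera_matrix': [[369.39, 0.0, 320.427], [0.0, 369.39, 233.235], [0.0, 0.0, 1.0]], 'R': [[-0.068, -0.998, -0.002], [-0.954, 0.065, 0.294], [-0.293, 0.022, -0.956]], 't': [-0.026, 0.399, 0.569]}
```

View pics/w1.png

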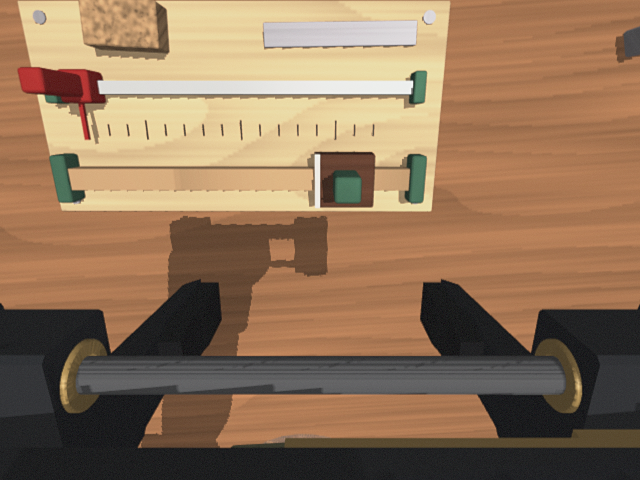

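Wrist view: the whole board is in frame, with the carriage's white line at col ~318 (rows 153–207), the post top around (348,188), the pointer tip at (88,138), and end blocks at both ends of each track.

Run:
```python
from h import *
m=dict(np.load("w1.npz")); p=m["p"]; d=m["d"]; mk=masks(p); up=np.zeros(p.shape[:2],bool); up[:215]=1
for s,c,b in blobs(mk["green"]&up,60): print("green",s,cast(m,c,.044)[0].round(4),cast(m,c,.104)[0].round(4))
for s,c,b in blobs(mk["red"]&up,60): print("red",s)
# post top by depth
K,R,t=(np.array(m[k]) for k in("camera_matrix","R","t"))
v,u=np.mgrid[:480,:640]; X=(np.stack([(u-K[0,2])/K[0,0]*d,(v-K[1,2])/K[1,1]*d,d],-1)-t)@R
for n,(z0,z1) in {"post104":(.100,.108),"plate":(.050,.058),"board":(.015,.021)}.items():
    b=(X[...,2]>z0)&(X[...,2]<z1)&up&(d>0)&(u<460)
    for s,c,bb in blobs(b,100):
        q=X[bb][:,:2].astype(np.float32); r=cv2.minAreaRect(q); print(n,s,X[bb].mean(0).round(4),np.round(r[0],4),np.round(r[1],4),round(r[2],2))
wl=[x for x in blobs(mk["white"]&up,60)]
for s,c,b in wl: print("white",s,cast(m,c,.054)[0].round(4))
# yaw from aluminium rail (bright rows) and board lower edge
g=cv2.cvtColor(p,cv2.COLOR_BGR2GRAY).astype(int)
pts=[]
for c in range(150,400,5):
    col=p[70:105,c].min(1).astype(int); w=np.where(col>170)[0]
    if len(w): pts.append((c,70+w.mean()))
pts=np.array(pts); P=cast(m,pts,.036); f=np.polyfit(P[:,1],P[:,0],1); print("rail yaw",np.degrees(np.arctan(f[0])),f,np.std(P[:,0]-np.polyval(f,P[:,1])))
for lo,hi,z,nm in((195,225,.018,"board edge"),(160,180,.042,"runner far edge"),):
    pts=[]
    for c in range(100,310,5):
        gg=np.diff(cv2.GaussianBlur(p[lo:hi,c,0].astype(np.float32),(1,3),0).ravel()); i=np.argmin(gg) if lo>190 else np.argmax(abs(gg)); pts.append((c,lo+i+.5))
    pts=np.array(pts);P=cast(m,pts,z); f=np.polyfit(P[:,1],P[:,0],1); k=abs(P[:,0]-np.polyval(f,P[:,1]))<.002; f=np.polyfit(P[k,1],P[k,0],1); print(nm,np.degrees(np.arctan(f[0])),f,k.sum())
```

```text
red [  18   67   87   72 2154]
post104 [ 17  67  32  27 721] [0.5921 0.1666 0.105 ] [0.5924 0.168 ] [0.0208 0.0198] 87.01
post104 [334 176  28  28 740] [ 0.4857 -0.0826  0.1053] [ 0.485  -0.0829] [0.0237 0.0242] 85.83
plate [ 56  69  36  34 479] [0.5908 0.1622 0.0521] [0.5925 0.1678] [0.0295 0.0292] 85.99
plate [ 315  154   60   54 2257] [ 0.4884 -0.0822  0.0558] [ 0.4848 -0.0833] [0.0593 0.0542] 86.02
board [   17     1   433   211 51746] [0.5668 0.0163 0.0197] [0.5567 0.0212] [0.4206 0.2099] 86.08
white [424  10  12  14 137] [ 0.627  -0.1663  0.054 ]
white [ 263   20  154   26 3648] [ 0.6193 -0.0864  0.054 ]
white [  98   80  315   14 4141] [ 0.5793 -0.0054  0.054 ]
white [315 155   5  53 265] [ 0.4869 -0.0557  0.054 ]
rail yaw 3.5023591573479083 [0.06120395 0.58114043] 0.0005095994974023688
board edge 3.890886424157156 [0.06801336 0.45130154] 42
runner far edge 3.902832671831347 [0.06822283 0.50482575] 40
```

The poses agree: post and plate sizes, heights, the 89 mm track spacing and yaw −3.95°. Going down onto the carriage post.

```bash
python3 -m inch '[{"travel":[0.0164,0.0245,0.05],"angular":[0,0,0],"grip":1},{"travel":[0.0164,0.0245,0.1],"angular":[0,0,0],"grip":1},{"travel":[0.0164,0.0245,0.15],"angular":[0,0,0],"grip":1},{"travel":[0.0164,0.0245,0.19],"angular":[0,0,0],"grip":1},{"travel":[0.0164,0.0245,0.2133],"angular":[0,0,0],"grip":1}]'
python3 -m inch '[{"travel":[0,0,0],"angular":[0,0,0],"grip":1},{"travel":[0,0,0],"angular":[0,0,0],"grip":1}]'
```

```text
clock: 2.05
tool_pos: [0.4811, -0.0874, 0.0615]
orientation: [[0.997, -0.077, -0.009], [-0.077, -0.997, 0.0], [-0.009, 0.0, -1.0]]
contact_force: [-0.7, 0.4, 0.9]
opening: 0.0882
clock: 2.25
tool_pos: [0.4799, -0.0894, 0.0612]
orientation: [[0.997, -0.08, -0.011], [-0.08, -0.997, -0.001], [-0.011, 0.002, -1.0]]
contact_force: [0.1, -0.1, -0.2]
opening: 0.0882
```

```bash
python3 -m inch '[{"travel":[0.0046,-0.0068,-0.0041],"angular":[0,0.011,-0.011],"grip":1},{"travel":[0.0046,-0.0068,-0.0041],"angular":[0,0.011,-0.011],"grip":1},{"travel":[0.0046,-0.0068,-0.0041],"angular":[0,0.011,-0.011],"grip":1}]'
```

```text
clock: 2.55
tool_pos: [0.4861, -0.0829, 0.0667]
orientation: [[0.998, -0.068, 0.003], [-0.068, -0.998, -0.002], [0.003, 0.001, -1.0]]
contact_force: [-0.5, -1.1, -0.9]
opening: 0.0883
```

Aligned. Closing on the post.

```bash
python3 -m inch '[{"travel":[0,0,0.001],"angular":[0,0,0],"grip":0},{"travel":[0,0,0.001],"angular":[0,0,0],"grip":0},{"travel":[0,0,0.001],"angular":[0,0,0],"grip":0},{"travel":[0,0,0.001],"angular":[0,0,0],"grip":0},{"travel":[0,0,0.001],"angular":[0,0,0],"grip":0}]'
python3 -m inch '[{"travel":[0,0,0],"angular":[0,0,0],"grip":0},{"travel":[0,0,0],"angular":[0,0,0],"grip":0},{"travel":[0,0,0],"angular":[0,0,0],"grip":0}]'
```

```text
clock: 3.05
tool_pos: [0.4861, -0.0829, 0.0656]
orientation: [[0.998, -0.068, 0.003], [-0.068, -0.998, -0.002], [0.003, 0.001, -1.0]]
contact_force: [-0.6, 0.4, -0.4]
opening: 0.0499
clock: 3.35
tool_pos: [0.486, -0.0829, 0.0656]
orientation: [[0.998, -0.068, 0.003], [-0.068, -0.998, -0.002], [0.003, 0.001, -1.0]]
contact_force: [-0.6, 0.9, 0.2]
opening: 0.0262
```

```bash
cat > ck.py <<'E'
# prints clock, board-axis coords of TCP (mm), force along board axes; exit 1 if resistance > limit
import sys, numpy as np
from rig import telemetry
s=telemetry.get_state(); a=np.radians(-3.95); ey=np.array([-np.sin(a),np.cos(a)]); ex=np.array([ey[1],-ey[0]])
q=np.array(s["tool_pos"][:2])-[.4,-.083]; f=np.array(s["contact_force"]); o=np.array(s["orientation"])
print(f"t{s['clock']:.2f} s={1e3*q@ey:.2f} x={1e3*q@ex:.2f} z={1e3*s['tool_pos'][2]:.1f} Fy={f[:2]@ey:.2f} Fx={f[:2]@ex:.2f} Fz={f[2]:.2f} op={1e3*s['opening']:.1f} yaw={np.degrees(np.arctan2(o[1,0],o[0,0])):.2f} tilt={o[0,2]:.3f},{o[1,2]:.3f}")
sys.exit(f[:2]@ey < -float(sys.argv[1]) if len(sys.argv)>1 else 0)
E
python3 -m inch '[{"travel":[0,0,0],"angular":[0,0,0],"grip":0},{"travel":[0,0,0],"angular":[0,0,0],"grip":0},{"travel":[0,0,0],"angular":[0,0,0],"grip":0}]' >/dev/null; python3 ck.py
python3 -m inch '[{"travel":[0,-0.005,0],"angular":[0,0,0],"grip":0},{"travel":[0,-0.01,0],"angular":[0,0,0],"grip":0},{"travel":[0,-0.015,0],"angular":[0,0,0],"grip":0},{"travel":[0,-0.02,0],"angular":[0,0,0],"grip":0}]' >/dev/null; python3 ck.py 4 &&
python3 -m inch '[{"travel":[0,-0.005,0],"angular":[0,0,0],"grip":0},{"travel":[0,-0.01,0],"angular":[0,0,0],"grip":0},{"travel":[0,-0.015,0],"angular":[0,0,0],"grip":0},{"travel":[0,-0.02,0],"angular":[0,0,0],"grip":0}]' >/dev/null; python3 ck.py 4
```

```text
t3.65 s=6.04 x=85.78 z=65.6 Fy=0.43 Fx=-0.41 Fz=0.25 op=23.9 yaw=-3.93 tilt=0.003,-0.002
t4.05 s=26.59 x=85.83 z=65.6 Fy=-0.89 Fx=-0.25 Fz=0.02 op=23.6 yaw=-3.91 tilt=0.003,-0.002
t4.05 s=26.59 x=85.83 z=65.6 Fy=-0.89 Fx=-0.25 Fz=0.02 op=23.6 yaw=-3.91 tilt=0.003,-0.002False
False
```

```bash
sed -i 's/^sys.exit.*/sys.exit(int(f[:2]@ey < -float(sys.argv[1])) if len(sys.argv)>1 else 0)/' ck.py
m(){ :; }
python3 -m inch '[{"travel":[0,-0.006,0],"angular":[0,0,0],"grip":0},{"travel":[0,-0.012,0],"angular":[0,0,0],"grip":0},{"travel":[0,-0.018,0],"angular":[0,0,0],"grip":0},{"travel":[0,-0.024,0],"angular":[0,0,0],"grip":0},{"travel":[0,-0.03,0],"angular":[0,0,0],"grip":0}]' >/dev/null; python3 ck.py 3.5 &&
python3 -m inch '[{"travel":[0,-0.0015,0],"angular":[0,0,0],"grip":0},{"travel":[0,-0.003,0],"angular":[0,0,0],"grip":0}]' >/dev/null && python3 ck.py 3.5 &&
python3 -m inch '[{"travel":[0,-0.0015,0],"angular":[0,0,0],"grip":0},{"travel":[0,-0.003,0],"angular":[0,0,0],"grip":0}]' >/dev/null && python3 ck.py 3.5 &&
python3 -m inch '[{"travel":[0,-0.0015,0],"angular":[0,0,0],"grip":0},{"travel":[0,-0.003,0],"angular":[0,0,0],"grip":0}]' >/dev/null && python3 ck.py 3.5 &&
python3 -m inch '[{"travel":[0,-0.0015,0],"angular":[0,0,0],"grip":0},{"travel":[0,-0.003,0],"angular":[0,0,0],"grip":0}]' >/dev/null && python3 ck.py 3.5 &&
python3 -m inch '[{"travel":[0,-0.0015,0],"angular":[0,0,0],"grip":0},{"travel":[0,-0.003,0],"angular":[0,0,0],"grip":0}]' >/dev/null && python3 ck.py 3.5 &&
python3 -m inch '[{"travel":[0,-0.0015,0],"angular":[0,0,0],"grip":0},{"travel":[0,-0.003,0],"angular":[0,0,0],"grip":0}]' >/dev/null && python3 ck.py 3.5 &&
python3 -m inch '[{"travel":[0,-0.0015,0],"angular":[0,0,0],"grip":0},{"travel":[0,-0.003,0],"angular":[0,0,0],"grip":0}]' >/dev/null && python3 ck.py 3.5 &&
python3 -m inch '[{"travel":[0,-0.0015,0],"angular":[0,0,0],"grip":0},{"travel":[0,-0.003,0],"angular":[0,0,0],"grip":0}]' >/dev/null && python3 ck.py 3.5
```

```text
t4.55 s=57.13 x=85.84 z=65.6 Fy=-0.03 Fx=0.98 Fz=1.18 op=23.8 yaw=-3.91 tilt=0.003,-0.002
t4.75 s=60.42 x=85.82 z=65.6 Fy=-1.27 Fx=-0.57 Fz=0.67 op=23.8 yaw=-3.90 tilt=0.003,-0.002
t4.95 s=63.31 x=85.86 z=65.6 Fy=-0.48 Fx=0.37 Fz=1.17 op=23.4 yaw=-3.92 tilt=0.003,-0.002
t5.15 s=66.27 x=85.84 z=65.6 Fy=-1.91 Fx=0.11 Fz=1.10 op=23.9 yaw=-3.93 tilt=0.003,-0.002
t5.35 s=69.35 x=85.88 z=65.6 Fy=-1.12 Fx=0.42 Fz=1.06 op=23.6 yaw=-3.93 tilt=0.003,-0.002
t5.55 s=72.50 x=85.84 z=65.6 Fy=-0.83 Fx=-0.04 Fz=0.64 op=23.4 yaw=-3.93 tilt=0.003,-0.002
t5.75 s=75.65 x=85.84 z=65.6 Fy=-1.01 Fx=0.38 Fz=1.22 op=23.8 yaw=-3.93 tilt=0.003,-0.002
t5.95 s=78.80 x=85.83 z=65.6 Fy=-0.80 Fx=-0.25 Fz=0.90 op=23.8 yaw=-3.93 tilt=0.003,-0.002
t6.15 s=81.98 x=85.86 z=65.6 Fy=-0.46 Fx=0.10 Fz=1.10 op=23.9 yaw=-3.92 tilt=0.003,-0.002
```

Only drag so far. x stays constant, so the runner direction is confirmed. Continuing the same way.

```bash
python3 -m inch '[{"travel":[0,-0.0015,0],"angular":[0,0,0],"grip":0},{"travel":[0,-0.003,0],"angular":[0,0,0],"grip":0}]' >/dev/null && python3 ck.py 3.5 &&
python3 -m inch '[{"travel":[0,-0.0015,0],"angular":[0,0,0],"grip":0},{"travel":[0,-0.003,0],"angular":[0,0,0],"grip":0}]' >/dev/null && python3 ck.py 3.5 &&
python3 -m inch '[{"travel":[0,-0.0015,0],"angular":[0,0,0],"grip":0},{"travel":[0,-0.003,0],"angular":[0,0,0],"grip":0}]' >/dev/null && python3 ck.py 3.5 &&
python3 -m inch '[{"travel":[0,-0.0015,0],"angular":[0,0,0],"grip":0},{"travel":[0,-0.003,0],"angular":[0,0,0],"grip":0}]' >/dev/null && python3 ck.py 3.5 &&
python3 -m inch '[{"travel":[0,-0.0015,0],"angular":[0,0,0],"grip":0},{"travel":[0,-0.003,0],"angular":[0,0,0],"grip":0}]' >/dev/null && python3 ck.py 3.5 &&
python3 -m inch '[{"travel":[0,-0.0015,0],"angular":[0,0,0],"grip":0},{"travel":[0,-0.003,0],"angular":[0,0,0],"grip":0}]' >/dev/null && python3 ck.py 3.5 &&
python3 -m inch '[{"travel":[0,-0.0015,0],"angular":[0,0,0],"grip":0},{"travel":[0,-0.003,0],"angular":[0,0,0],"grip":0}]' >/dev/null && python3 ck.py 3.5 &&
python3 -m inch '[{"travel":[0,-0.0015,0],"angular":[0,0,0],"grip":0},{"travel":[0,-0.003,0],"angular":[0,0,0],"grip":0}]' >/dev/null && python3 ck.py 3.5 &&
python3 -m inch '[{"travel":[0,-0.0015,0],"angular":[0,0,0],"grip":0},{"travel":[0,-0.003,0],"angular":[0,0,0],"grip":0}]' >/dev/null && python3 ck.py 3.5 &&
python3 -m inch '[{"travel":[0,-0.0015,0],"angular":[0,0,0],"grip":0},{"travel":[0,-0.003,0],"angular":[0,0,0],"grip":0}]' >/dev/null && python3 ck.py 3.5 &&
python3 -m inch '[{"travel":[0,-0.0015,0],"angular":[0,0,0],"grip":0},{"travel":[0,-0.003,0],"angular":[0,0,0],"grip":0}]' >/dev/null && python3 ck.py 3.5 &&
python3 -m inch '[{"travel":[0,-0.0015,0],"angular":[0,0,0],"grip":0},{"travel":[0,-0.003,0],"angular":[0,0,0],"grip":0}]' >/dev/null && python3 ck.py 3.5 &&
python3 -m inch '[{"travel":[0,-0.0015,0],"angular":[0,0,0],"grip":0},{"travel":[0,-0.003,0],"angular":[0,0,0],"grip":0}]' >/dev/null && python3 ck.py 3.5 &&
python3 -m inch '[{"travel":[0,-0.0015,0],"angular":[0,0,0],"grip":0},{"travel":[0,-0.003,0],"angular":[0,0,0],"grip":0}]' >/dev/null && python3 ck.py 3.5
```

```text
t6.35 s=85.11 x=85.90 z=65.6 Fy=-1.17 Fx=0.43 Fz=1.23 op=23.9 yaw=-3.92 tilt=0.003,-0.002
t6.55 s=88.24 x=85.84 z=65.6 Fy=-1.32 Fx=0.72 Fz=1.42 op=23.9 yaw=-3.92 tilt=0.003,-0.002
t6.75 s=91.43 x=85.86 z=65.6 Fy=-1.11 Fx=0.57 Fz=0.49 op=23.9 yaw=-3.92 tilt=0.003,-0.002
t6.95 s=94.57 x=85.85 z=65.6 Fy=-1.15 Fx=0.13 Fz=1.20 op=23.7 yaw=-3.92 tilt=0.003,-0.002
t7.15 s=97.69 x=85.87 z=65.6 Fy=-0.97 Fx=0.35 Fz=1.03 op=23.8 yaw=-3.92 tilt=0.003,-0.002
t7.35 s=100.87 x=85.88 z=65.6 Fy=-0.52 Fx=0.61 Fz=0.44 op=23.6 yaw=-3.92 tilt=0.003,-0.002
t7.55 s=104.00 x=85.86 z=65.6 Fy=-0.66 Fx=-0.26 Fz=0.73 op=23.8 yaw=-3.91 tilt=0.003,-0.002
t7.75 s=107.14 x=85.88 z=65.6 Fy=-0.72 Fx=0.51 Fz=1.17 op=23.8 yaw=-3.92 tilt=0.003,-0.002
t7.95 s=110.29 x=85.88 z=65.6 Fy=-0.24 Fx=0.29 Fz=0.98 op=23.5 yaw=-3.91 tilt=0.003,-0.002
t8.15 s=113.45 x=85.89 z=65.6 Fy=-0.49 Fx=-0.13 Fz=0.97 op=23.4 yaw=-3.91 tilt=0.003,-0.002
t8.35 s=116.61 x=85.89 z=65.6 Fy=-1.36 Fx=-0.38 Fz=0.84 op=23.7 yaw=-3.91 tilt=0.003,-0.002
t8.55 s=119.76 x=85.87 z=65.6 Fy=-0.83 Fx=0.75 Fz=1.73 op=23.7 yaw=-3.91 tilt=0.003,-0.002
t8.75 s=122.91 x=85.87 z=65.6 Fy=-0.86 Fx=0.29 Fz=1.79 op=23.6 yaw=-3.91 tilt=0.003,-0.002
t8.95 s=126.06 x=85.88 z=65.6 Fy=-0.53 Fx=1.01 Fz=1.02 op=23.7 yaw=-3.91 tilt=0.003,-0.002
```

```bash
python3 -m inch '[{"travel":[0,-0.001,0],"angular":[0,0,0],"grip":0},{"travel":[0,-0.002,0],"angular":[0,0,0],"grip":0}]' >/dev/null && python3 ck.py 3.2 &&
python3 -m inch '[{"travel":[0,-0.001,0],"angular":[0,0,0],"grip":0},{"travel":[0,-0.002,0],"angular":[0,0,0],"grip":0}]' >/dev/null && python3 ck.py 3.2 &&
python3 -m inch '[{"travel":[0,-0.001,0],"angular":[0,0,0],"grip":0},{"travel":[0,-0.002,0],"angular":[0,0,0],"grip":0}]' >/dev/null && python3 ck.py 3.2 &&
python3 -m inch '[{"travel":[0,-0.001,0],"angular":[0,0,0],"grip":0},{"travel":[0,-0.002,0],"angular":[0,0,0],"grip":0}]' >/dev/null && python3 ck.py 3.2 &&
python3 -m inch '[{"travel":[0,-0.001,0],"angular":[0,0,0],"grip":0},{"travel":[0,-0.002,0],"angular":[0,0,0],"grip":0}]' >/dev/null && python3 ck.py 3.2 &&
python3 -m inch '[{"travel":[0,-0.001,0],"angular":[0,0,0],"grip":0},{"travel":[0,-0.002,0],"angular":[0,0,0],"grip":0}]' >/dev/null && python3 ck.py 3.2 &&
python3 -m inch '[{"travel":[0,-0.001,0],"angular":[0,0,0],"grip":0},{"travel":[0,-0.002,0],"angular":[0,0,0],"grip":0}]' >/dev/null && python3 ck.py 3.2 &&
python3 -m inch '[{"travel":[0,-0.001,0],"angular":[0,0,0],"grip":0},{"travel":[0,-0.002,0],"angular":[0,0,0],"grip":0}]' >/dev/null && python3 ck.py 3.2 &&
python3 -m inch '[{"travel":[0,-0.001,0],"angular":[0,0,0],"grip":0},{"travel":[0,-0.002,0],"angular":[0,0,0],"grip":0}]' >/dev/null && python3 ck.py 3.2 &&
python3 -m inch '[{"travel":[0,-0.001,0],"angular":[0,0,0],"grip":0},{"travel":[0,-0.002,0],"angular":[0,0,0],"grip":0}]' >/dev/null && python3 ck.py 3.2 &&
python3 -m inch '[{"travel":[0,-0.001,0],"angular":[0,0,0],"grip":0},{"travel":[0,-0.002,0],"angular":[0,0,0],"grip":0}]' >/dev/null && python3 ck.py 3.2 &&
python3 -m inch '[{"travel":[0,-0.001,0],"angular":[0,0,0],"grip":0},{"travel":[0,-0.002,0],"angular":[0,0,0],"grip":0}]' >/dev/null && python3 ck.py 3.2 &&
python3 -m inch '[{"travel":[0,-0.001,0],"angular":[0,0,0],"grip":0},{"travel":[0,-0.002,0],"angular":[0,0,0],"grip":0}]' >/dev/null && python3 ck.py 3.2 &&
python3 -m inch '[{"travel":[0,-0.001,0],"angular":[0,0,0],"grip":0},{"travel":[0,-0.002,0],"angular":[0,0,0],"grip":0}]' >/dev/null && python3 ck.py 3.2
```

```text
t9.15 s=128.15 x=85.90 z=65.6 Fy=-1.77 Fx=0.25 Fz=2.03 op=23.6 yaw=-3.91 tilt=0.003,-0.002
t9.35 s=130.25 x=85.89 z=65.6 Fy=-1.20 Fx=0.19 Fz=1.25 op=23.9 yaw=-3.90 tilt=0.003,-0.002
t9.55 s=132.32 x=85.88 z=65.6 Fy=-0.31 Fx=0.46 Fz=1.61 op=23.8 yaw=-3.91 tilt=0.003,-0.002
t9.75 s=134.40 x=85.91 z=65.6 Fy=-1.59 Fx=1.24 Fz=1.56 op=23.5 yaw=-3.91 tilt=0.003,-0.002
t9.95 s=136.51 x=85.90 z=65.6 Fy=-1.17 Fx=0.24 Fz=0.96 op=23.8 yaw=-3.91 tilt=0.003,-0.002
t10.15 s=138.59 x=85.90 z=65.6 Fy=-1.55 Fx=1.36 Fz=1.55 op=23.4 yaw=-3.91 tilt=0.003,-0.002
t10.35 s=140.69 x=85.90 z=65.6 Fy=-0.29 Fx=0.77 Fz=1.91 op=23.6 yaw=-3.91 tilt=0.003,-0.002
t10.55 s=142.79 x=85.90 z=65.6 Fy=-0.90 Fx=-0.20 Fz=1.43 op=23.9 yaw=-3.91 tilt=0.003,-0.001
t10.75 s=144.91 x=85.88 z=65.6 Fy=-0.66 Fx=0.10 Fz=1.93 op=23.7 yaw=-3.90 tilt=0.003,-0.001
t10.95 s=147.00 x=85.89 z=65.6 Fy=-1.26 Fx=0.70 Fz=2.23 op=23.5 yaw=-3.90 tilt=0.003,-0.001
t11.15 s=148.75 x=85.90 z=65.6 Fy=-2.43 Fx=0.33 Fz=1.95 op=23.6 yaw=-3.92 tilt=0.003,-0.002
t11.35 s=149.85 x=85.88 z=65.6 Fy=-5.20 Fx=1.99 Fz=1.47 op=23.7 yaw=-3.97 tilt=0.003,-0.003
```

Binding has begun (about 4 N over drag). One slightly firmer, held push to confirm it.

```bash
python3 -m inch '[{"travel":[0,-0.0015,0],"angular":[0,0,0],"grip":0},{"travel":[0,-0.0015,0],"angular":[0,0,0],"grip":0},{"travel":[0,-0.0015,0],"angular":[0,0,0],"grip":0}]' >/dev/null && python3 ck.py
python3 -m inch '[{"travel":[0,-0.0010,0],"angular":[0,0,0],"grip":0},{"travel":[0,-0.0010,0],"angular":[0,0,0],"grip":0}]' >/dev/null && python3 ck.py
python3 -m inch '[{"travel":[0,-0.0005,0],"angular":[0,0,0],"grip":0},{"travel":[0,-0.0005,0],"angular":[0,0,0],"grip":0}]' >/dev/null && python3 ck.py
```

```text
t11.65 s=150.39 x=85.91 z=65.6 Fy=-4.90 Fx=0.59 Fz=0.90 op=23.9 yaw=-4.02 tilt=0.003,-0.004
t11.85 s=150.40 x=85.90 z=65.6 Fy=-4.74 Fx=0.59 Fz=1.54 op=23.8 yaw=-4.07 tilt=0.003,-0.005
t12.05 s=150.41 x=85.89 z=65.6 Fy=-5.45 Fx=0.60 Fz=1.68 op=23.9 yaw=-4.08 tilt=0.003,-0.006
```

```bash
python3 -m inch '[{"travel":[0,-0.0017,0],"angular":[0,0,0],"grip":0},{"travel":[0,-0.0017,0],"angular":[0,0,0],"grip":0},{"travel":[0,-0.0017,0],"angular":[0,0,0],"grip":0}]' >/dev/null && python3 ck.py
python3 -m inch '[{"travel":[0,-0.0015,0],"angular":[0,0,0],"grip":0},{"travel":[0,-0.0015,0],"angular":[0,0,0],"grip":0}]' >/dev/null && python3 ck.py
python3 -m inch '[{"travel":[0,0.0000,0],"angular":[0,0,0],"grip":0}]' >/dev/null && python3 ck.py
python3 -m inch '[{"travel":[0,0.0005,0],"angular":[0,0,0],"grip":0},{"travel":[0,0.001,0],"angular":[0,0,0],"grip":0}]' >/dev/null && python3 ck.py
python3 -m inch '[{"travel":[0,0.0005,0],"angular":[0,0,0],"grip":0},{"travel":[0,0.001,0],"angular":[0,0,0],"grip":0}]' >/dev/null && python3 ck.py
python3 -m inch '[{"travel":[0,0.0005,0],"angular":[0,0,0],"grip":0},{"travel":[0,0.001,0],"angular":[0,0,0],"grip":0}]' >/dev/null && python3 ck.py
python3 -m inch '[{"travel":[0,0.0005,0],"angular":[0,0,0],"grip":0},{"travel":[0,0.001,0],"angular":[0,0,0],"grip":0}]' >/dev/null && python3 ck.py
```

```text
t12.35 s=151.22 x=85.89 z=65.6 Fy=-6.01 Fx=0.61 Fz=1.83 op=23.8 yaw=-4.12 tilt=0.002,-0.007
t12.55 s=151.46 x=85.87 z=65.6 Fy=-7.75 Fx=0.48 Fz=1.53 op=23.6 yaw=-4.17 tilt=0.002,-0.009
t12.65 s=150.83 x=85.88 z=65.6 Fy=-4.10 Fx=0.34 Fz=1.30 op=23.6 yaw=-4.18 tilt=0.002,-0.010
t12.85 s=150.18 x=85.89 z=65.6 Fy=-2.87 Fx=0.34 Fz=0.79 op=23.5 yaw=-4.15 tilt=0.002,-0.009
t13.05 s=149.75 x=85.91 z=65.6 Fy=-3.64 Fx=0.78 Fz=1.36 op=23.9 yaw=-4.12 tilt=0.002,-0.008
t13.25 s=149.27 x=85.90 z=65.6 Fy=-2.10 Fx=0.50 Fz=1.34 op=23.7 yaw=-4.09 tilt=0.002,-0.008
t13.45 s=148.82 x=85.89 z=65.6 Fy=-0.24 Fx=0.19 Fz=0.76 op=24.2 yaw=-4.06 tilt=0.002,-0.007
```

Onset from loading and unloading data, fitted at 2 N/mm with 1 N drag, is s ≈ 148.1 ± 0.3 for the carriage middle, so the nose was at 178.1. Drawing back about 30.5 mm.

```bash
python3 -m inch '[{"travel":[0,0.007,0],"angular":[0,0,0],"grip":0},{"travel":[0,0.014,0],"angular":[0,0,0],"grip":0},{"travel":[0,0.021,0],"angular":[0,0,0],"grip":0},{"travel":[0,0.028,0],"angular":[0,0,0],"grip":0},{"travel":[0,0.0305,0],"angular":[0,0,0],"grip":0}]' >/dev/null && python3 ck.py
python3 -m inch '[{"travel":[0,0,0],"angular":[0,0,0],"grip":0},{"travel":[0,0,0],"angular":[0,0,0],"grip":0}]' >/dev/null && python3 ck.py
```

```text
t13.95 s=117.08 x=85.88 z=65.6 Fy=0.77 Fx=1.07 Fz=-3.57 op=23.8 yaw=-4.13 tilt=0.002,-0.008
t14.15 s=116.56 x=85.88 z=65.6 Fy=-1.20 Fx=0.52 Fz=-1.30 op=23.7 yaw=-4.15 tilt=0.002,-0.008
```

```bash
python3 -m inch '[{"travel":[0,-0.0013,0],"angular":[0,0,0],"grip":0},{"travel":[0,-0.0013,0],"angular":[0,0,0],"grip":0}]' >/dev/null && python3 ck.py
python3 -m inch '[{"travel":[0,0,0],"angular":[0,0,0],"grip":1},{"travel":[0,0,0],"angular":[0,0,0],"grip":1},{"travel":[0,0,0],"angular":[0,0,0],"grip":1},{"travel":[0,0,0],"angular":[0,0,0],"grip":1},{"travel":[0,0,0],"angular":[0,0,0],"grip":1}]' >/dev/null && python3 ck.py
python3 -m inch '[{"travel":[0,0,0],"angular":[0,0,0],"grip":1},{"travel":[0,0,0],"angular":[0,0,0],"grip":1},{"travel":[0,0,0],"angular":[0,0,0],"grip":1}]' >/dev/null && python3 ck.py
python3 -m inch '[{"travel":[0,0,-0.05],"angular":[0,0,0],"grip":1},{"travel":[0,0,-0.09],"angular":[0.008,0,-0.003],"grip":1},{"travel":[0,0,-0.09],"angular":[0.008,0,-0.003],"grip":1}]' >/dev/null && python3 ck.py
```

```text
t14.35 s=117.84 x=85.86 z=65.6 Fy=-1.23 Fx=0.39 Fz=-2.71 op=23.4 yaw=-4.14 tilt=0.002,-0.008
t14.85 s=117.85 x=85.80 z=65.6 Fy=-0.09 Fx=0.38 Fz=0.52 op=61.3 yaw=-4.15 tilt=0.002,-0.008
t15.15 s=117.86 x=85.82 z=65.6 Fy=-0.39 Fx=-1.15 Fz=-0.10 op=85.8 yaw=-4.15 tilt=0.002,-0.008
t15.45 s=118.62 x=88.34 z=159.5 Fy=-0.48 Fx=0.83 Fz=0.25 op=87.7 yaw=-4.02 tilt=0.011,0.001
```

```bash
python3 -m inch '[{"travel":[0.0867,-0.145,0],"angular":[0,-0.011,0],"grip":1},{"travel":[0.0867,-0.145,0],"angular":[0,-0.011,0],"grip":1},{"travel":[0.0867,-0.145,0],"angular":[0,-0.011,0],"grip":1},{"travel":[0.0867,-0.145,0],"angular":[0,-0.011,0],"grip":1},{"travel":[0.0867,-0.145,0],"angular":[0,-0.011,0],"grip":1}]' >/dev/null && python3 ck.py
python3 -m inch '[{"travel":[0,0,0],"angular":[0,0,0],"grip":1},{"travel":[0,0,0],"angular":[0,0,0],"grip":1}]' >/dev/null && python3 ck.py
```

```text
t15.95 s=268.20 x=175.84 z=159.9 Fy=0.71 Fx=-1.22 Fz=0.65 op=88.5 yaw=-3.71 tilt=0.001,0.004
t16.15 s=266.79 x=174.85 z=159.3 Fy=0.76 Fx=-0.31 Fz=-0.04 op=88.2 yaw=-3.78 tilt=-0.001,0.003
```

```bash
python3 -m inch '[{"travel":[0.0005,0.0032,0.03],"angular":[-0.003,0,0.003],"grip":1},{"travel":[0.0005,0.0032,0.06],"angular":[-0.003,0,0.003],"grip":1},{"travel":[0.0005,0.0032,0.08],"angular":[-0.003,0,0.003],"grip":1},{"travel":[0.0005,0.0032,0.094],"angular":[-0.003,0,0.003],"grip":1},{"travel":[0.0005,0.0032,0.094],"angular":[-0.003,0,0.003],"grip":1}]' >/dev/null && python3 ck.py
python3 -m inch '[{"travel":[0,0,0],"angular":[0,0,0],"grip":1},{"travel":[0,0,0],"angular":[0,0,0],"grip":1}]' >/dev/null && python3 ck.py
```

```text
t16.65 s=262.24 x=173.77 z=63.7 Fy=0.23 Fx=-0.30 Fz=0.66 op=88.4 yaw=-4.02 tilt=-0.005,-0.002
t16.85 s=261.90 x=174.33 z=64.7 Fy=-0.65 Fx=0.20 Fz=-0.09 op=88.1 yaw=-4.06 tilt=-0.004,-0.001
```

```bash
python3 -m inch '[{"travel":[0.0008,-0.0017,-0.0008],"angular":[-0.001,0.004,-0.001],"grip":1},{"travel":[0.0008,-0.0017,-0.0008],"angular":[-0.001,0.004,-0.001],"grip":0},{"travel":[0.0008,-0.0017,-0.0008],"angular":[-0.001,0.004,-0.001],"grip":0},{"travel":[0.0008,-0.0017,-0.0008],"angular":[-0.001,0.004,-0.001],"grip":0},{"travel":[0.0008,-0.0017,-0.0008],"angular":[-0.001,0.004,-0.001],"grip":0}]' >/dev/null && python3 ck.py
python3 -m inch '[{"travel":[0,0,0],"angular":[0,0,0],"grip":0},{"travel":[0,0,0],"angular":[0,0,0],"grip":0},{"travel":[0,0,0],"angular":[0,0,0],"grip":0},{"travel":[0,0,0],"angular":[0,0,0],"grip":0},{"travel":[0,0,0],"angular":[0,0,0],"grip":0}]' >/dev/null && python3 ck.py
python3 -m inch '[{"travel":[0,0,0],"angular":[0,0,0],"grip":0},{"travel":[0,0,0],"angular":[0,0,0],"grip":0}]' >/dev/null && python3 ck.py
```

```text
t17.35 s=263.61 x=175.15 z=65.5 Fy=0.26 Fx=0.34 Fz=-0.47 op=58.4 yaw=-4.00 tilt=0.000,-0.003
t17.85 s=263.81 x=175.14 z=65.5 Fy=-1.24 Fx=0.87 Fz=-0.72 op=19.7 yaw=-4.00 tilt=0.000,-0.003
t18.05 s=263.81 x=175.15 z=65.5 Fy=-0.02 Fx=-0.09 Fz=0.28 op=19.6 yaw=-4.00 tilt=0.000,-0.003
```

```bash
python3 -m inch '[{"travel":[0,0.012,0],"angular":[0,0,0],"grip":0},{"travel":[0,0.024,0],"angular":[0,0,0],"grip":0},{"travel":[0,0.036,0],"angular":[0,0,0],"grip":0},{"travel":[0,0.048,0],"angular":[0,0,0],"grip":0},{"travel":[0,0.055,0],"angular":[0,0,0],"grip":0}]' >/dev/null && python3 ck.py
python3 -m inch '[{"travel":[0,0.006,0],"angular":[0,0,0],"grip":0},{"travel":[0,0.012,0],"angular":[0,0,0],"grip":0},{"travel":[0,0.018,0],"angular":[0,0,0],"grip":0},{"travel":[0,0.023,0],"angular":[0,0,0],"grip":0},{"travel":[0,0.025,0],"angular":[0,0,0],"grip":0}]' >/dev/null && python3 ck.py
python3 -m inch '[{"travel":[0,0,0],"angular":[0,0,0],"grip":0},{"travel":[0,0,0],"angular":[0,0,0],"grip":0}]' >/dev/null && python3 ck.py
```

```text
t18.55 s=206.41 x=175.07 z=65.5 Fy=1.76 Fx=1.19 Fz=-2.68 op=20.0 yaw=-4.10 tilt=-0.000,-0.004
t19.05 s=180.75 x=175.04 z=65.5 Fy=1.66 Fx=1.74 Fz=-3.61 op=19.5 yaw=-4.12 tilt=-0.000,-0.004
t19.25 s=180.50 x=175.05 z=65.5 Fy=0.95 Fx=1.49 Fz=-3.15 op=19.8 yaw=-4.12 tilt=-0.000,-0.004
```

```bash
python3 -m inch '[{"travel":[0,0.0012,0],"angular":[0,0,0],"grip":0},{"travel":[0,0.0022,0],"angular":[0,0,0],"grip":0},{"travel":[0,0.0022,0],"angular":[0,0,0],"grip":0}]' >/dev/null && python3 ck.py
python3 -m inch '[{"travel":[0,0,0],"angular":[0,0,0],"grip":0},{"travel":[0,0,0],"angular":[0,0,0],"grip":0}]' >/dev/null && python3 ck.py
```

```text
t19.55 s=178.38 x=175.06 z=65.5 Fy=0.99 Fx=0.66 Fz=-2.84 op=19.8 yaw=-4.11 tilt=-0.000,-0.004
t19.75 s=178.41 x=175.08 z=65.5 Fy=1.01 Fx=0.99 Fz=-3.18 op=19.6 yaw=-4.11 tilt=0.000,-0.004
```

```bash
python3 -m inch '[{"travel":[0,0.0002,0],"angular":[0,0,0],"grip":0},{"travel":[0,0.0002,0],"angular":[0,0,0],"grip":1},{"travel":[0,0.0002,0],"angular":[0,0,0],"grip":1},{"travel":[0,0.0002,0],"angular":[0,0,0],"grip":1},{"travel":[0,0.0002,0],"angular":[0,0,0],"grip":1}]' >/dev/null && python3 ck.py
python3 -m inch '[{"travel":[0,0,0],"angular":[0,0,0],"grip":1},{"travel":[0,0,0],"angular":[0,0,0],"grip":1},{"travel":[0,0,0],"angular":[0,0,0],"grip":1},{"travel":[0,0,0],"angular":[0,0,0],"grip":1}]' >/dev/null && python3 ck.py
python3 -m inch '[{"travel":[0,0,-0.04],"angular":[0,0,0],"grip":1},{"travel":[0,0,-0.08],"angular":[0,0,0],"grip":1},{"travel":[-0.05,0,-0.13],"angular":[0,0,0],"grip":1},{"travel":[-0.10,0.02,-0.18],"angular":[0,0,0],"grip":1},{"travel":[-0.12,0.03,-0.2],"angular":[0,0,0],"grip":1}]' >/dev/null && python3 ck.py
python3 -m inch '[{"travel":[0,0.03,-0.01],"angular":[0,0,0],"grip":1},{"travel":[0,0.03,-0.01],"angular":[0,0,0],"grip":1},{"travel":[0,0.03,-0.01],"angular":[0,0,0],"grip":1},{"travel":[0,0.03,-0.01],"angular":[0,0,0],"grip":1}]' >/dev/null && python3 ck.py
python3 - <<'E'
from h import *
m=imaging.camera_model("wrist"); p,d=imaging.snapshot("wrist"); np.savez("w2.npz",p=p,d=d,**m); cv2.imwrite("pics/w2.png",p)
K,R,t=(np.array(m[k]) for k in("camera_matrix","R","t")); a=np.radians(-3.95); ey=np.array([-np.sin(a),np.cos(a)]); ex=np.array([ey[1],-ey[0]])
v,u=np.mgrid[:480,:640]; X=(np.stack([(u-K[0,2])/K[0,0]*d,(v-K[1,2])/K[1,1]*d,d],-1)-t)@R
for n,(z0,z1) in {"post":(.100,.108),"plate":(.050,.058)}.items():
    b=(X[...,2]>z0)&(X[...,2]<z1)&(d>0)&(X[...,0]>.42)&(X[...,0]<.7)&(abs(X[...,1])<.25)
    for s,c,bb in blobs(b,100):
        r=cv2.minAreaRect(X[bb][:,:2].astype(np.float32)); q=np.array(r[0])-[.4,-.083]; print(n,s,np.round(r[1],4),"s",round(1e3*q@ey,1),"x",round(1e3*q@ex,1))
mk=masks(p)["red"]
for s,c,b in blobs(mk,100):
    vv,uu=np.where(b); i=vv>=vv.max()-4; w=cast(m,(uu[i].mean(),vv.max()-2),.042)[0]; q=w[:2]-[.4,-.083]; print("tip",uu[i].mean(),vv.max(),"s",1e3*q@ey,"x",1e3*q@ex)
E
```

```text
t20.25 s=177.89 x=175.01 z=65.6 Fy=0.08 Fx=0.23 Fz=0.25 op=49.5 yaw=-4.13 tilt=-0.000,-0.005
t20.65 s=177.88 x=175.03 z=65.7 Fy=0.13 Fx=-0.24 Fz=-0.21 op=82.0 yaw=-4.14 tilt=-0.000,-0.005
t21.15 s=155.52 x=69.50 z=250.9 Fy=0.24 Fx=-0.53 Fz=0.66 op=87.9 yaw=-4.05 tilt=0.000,-0.004
t21.55 s=126.44 x=69.49 z=260.5 Fy=0.08 Fx=-0.36 Fz=-0.89 op=88.3 yaw=-3.99 tilt=-0.001,-0.004
post [239  65  27  29 742] [0.0202 0.0199] s 177.8 x 174.6
post [316 180  29  29 811] [0.0236 0.0233] s 117.3 x 85.3
plate [247  68  33  35 372] [0.0292 0.0286] s 177.4 x 174.7
plate [ 297  156   64   57 2496] [0.06   0.0541] s 117.2 x 85.0
tip 264.9230769230769 141 s 178.4623394915507 x 127.26393529231022
```

View pics/w2.png

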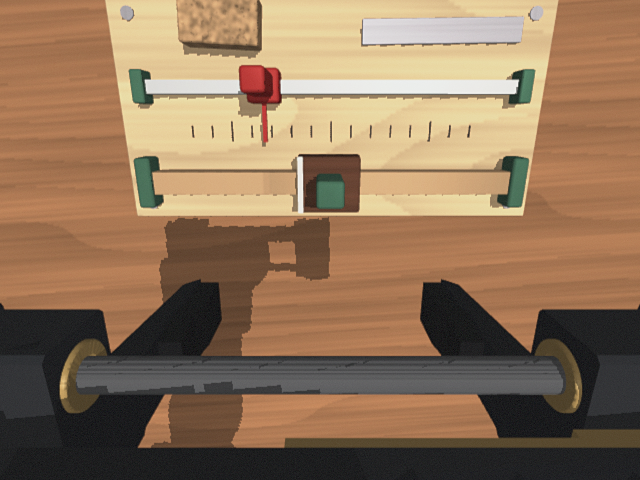

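The picture shows the pointer tip at (265,141) and the carriage's white line at col ~300. The gripper is open and well clear, and the cork and rule lie as before. The camera puts the marker 60.5 mm ahead of the carriage's middle, and the arm's own readings give about 60.2 mm. Handing in.

```bash
python3 -c "
from rig import job; print(job.close_job())"
```

```text
the job is handed in; nothing more can be done
None
```

I felt the carriage bind, drew it back about 30 mm, set the marker's pointer at the spot, and handed the job in at about 22 s of the 54 s.

- **Bind:** I slid the carriage forward in 2–3 mm steps against about 1 N of drag. The highest force I read was about 7.8 N (roughly 6.8 N over the drag). That is slightly above the 4–6 N you call a clear bind, because I pushed once more to confirm it, but far below 20 N. Force readings going in and coming back place the start of the bind to about ±0.4 mm (individual estimates spread about ±0.6 mm).
- **Carriage:** I left its leading edge about 30 mm behind that spot.
- **Marker:** I moved the pointer to the same place along the track and released it.

**Last checks:** The final camera view puts the marker 60.5 mm ahead of the carriage's middle. The arm's own readings give about 60.2 mm, against a target of 60.3 mm. Measured directly, the pointer tip is at 178.5 mm, where the leading edge began to bind at 178.1 mm. The rule and sanding block look undisturbed, and the gripper is open about 0.2 m above the board. I did not take another picture of the items off the board, but no move went near them.

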